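# Fish a steel shim out of the joint between two stones

### The job

A flat steel shim has slipped to the back of the narrow gap between the two sandstone blocks, under the cap stone. Take the T-handled bent rod from its timber rest, put its rubber foot down on the shim and, pressing lightly (the soft stone bruises: keep the rod's push under about 15 N), drag the shim forward until it lies flat on the open ledge, wholly out of the gap. Then hang the rod back in its rest and let go; move the shim with the rod only, and leave the other things on the bench alone.

Things in the scene. Friction and masses are not known exactly. Their poses are not given: they have to be found in the camera images.
- rod: Bent rod, 0.2 kg. Origin: centre of its wooden T handle, a flat-sided bar 24 (x) x 130 (y) x 30 (z) mm, to be gripped from above in the middle across its 24 mm. From its underside a dark steel shaft, 10 mm thick, goes straight down (-z) to 122 mm below the origin, then bends along +x into a toe that ends 32 mm from the shaft's axis in a black rubber ball 14 mm thick.
- rod_foot (a point): Lowest point of the rod's rubber foot, at (32, 0, -136) mm in the rod's frame; the toe's underside is 9 mm higher at the shaft. The rubber grips the shim (friction about 1.2) while the shim slides on the stone (about 0.3), so a foot pressed lightly on the shim drags it along.
- shim: Flat steel shim 50 (x) x 15 (y) x 6 (z) mm, about 35 g; origin at the centre of its underside. At first it lies flat along the gap, its rear end (+x) 2 to 13 mm from the gap's closed end and its rear part under the cap stone, its front 12 to 23 mm in front of the cap; the foot does not fit behind it.
- stones: Fixed sandstone group; origin at bench height on the gap's line, +x into the gap. Bed slab 20 mm thick, x -190 to +100, y -95 to +95 mm. On it two blocks, each 80 mm wide, x -75 to +100, tops at z 90 mm, with a straight gap 20 mm wide between them (y -10 to +10), open above. Its mouth is at x -75; before it the slab is an open ledge, x -190 to -75.
- gap_mouth (a point): Middle of the gap's mouth at floor level, at (-75, 0, 20) mm in the stones' frame. The floor is level with the ledge but for a blunt ridge of hard mortar across it, 3 to 4.5 mm high and 70 mm long in x (even slopes up and down), at a place not measured, centred between x -40 and -18 mm: the shim has to go over it, so the foot's height must follow the felt force.
- gap_end (a point): Middle of the gap's closed rear end at floor level, at (85, 0, 20) mm in the stones' frame. A cap stone bridges the rear of the gap, x +45 to +100, y -75 to +75, from z 90 to 120 mm; the toe reaches under it while the shaft stays in front of it.
- rest: Fixed timber rest; origin under the centre of its base. Base board 130 (x) x 170 (y) x 15 mm; two posts at y -53 and +53 mm, each 50 (x) x 20 (y) mm and 145 mm high, with two cheeks on top, 10 mm high and 34 mm apart in x. The rod's handle lies across the posts between the cheeks, the shaft hanging between the posts, the rod's axes along the rest's.
- rest_seat (a point): Where the origin of the rod's handle is when it lies in the rest: on the rest's axis, 160 mm above the bench. The rod starts within 5 mm of it along the handle.
- chisel: Steel chisel 120 mm long lying on top of one block, beside the gap (bystander). Origin at its underside.
- chip: Stone chip 40 mm across, 18 mm high, on a corner of the ledge (bystander). Origin at its underside.
- jar: Jar with white lid, 72 mm diameter, 95 mm high, standing on the bench (bystander). Origin at its underside.
- mallet: Round wooden mallet, 260 mm long, head 90 mm diameter, lying (bystander). Origin at its underside.
- long_chisel: Steel chisel 200 mm long lying on the bench (bystander). Origin at its underside.
- brush: Hand brush lying on the bench (bystander). Origin at its underside.
- tape: Tape measure case 65 x 35 x 60 mm (bystander). Origin at its underside.
There are look-alikes about, which are no part of the job. Of the things that look like the rod, the larger one is meant.

How it is judged:
By the outcome, as a careful person would: the job done as asked, in the order asked, and still so for the second after the job is handed in, with the robot touching nothing.
It also fails if it takes over 72 s, if anything falls off the work surface, if the arm or the gripper's body presses on something with over 40 N, if the wrist force passes 120 N, or if a joint passes its speed limit or range.

### The arm

A 7-joint arm with a two-finger parallel gripper is mounted at the origin on the work surface. World frame = base frame: x ahead of the robot, y to its left, z up, the work surface at z = 0. Lengths are in m, angles in degrees, forces in N, time in s.
With the tool pointing down it reaches from about 0.425 to 0.875 m from the base axis. Payload 4.7 kg.
Tool frame: the origin (TCP) lies between the finger pads; the fingertips stand 8 mm ahead of it and the grasp point (between the pads) lies 11 mm behind it (env.tip_extent is the distance from the TCP to the fingertips, in m); z points along the fingers, y is the line along which they close (so a half turn about z gives the same grasp; the last joint's range is limited). The gripper opens to 87 mm and grips with 3 to 60 N. Pads are 19 mm wide; open, the fingers measure 117 mm over their backs; the gripper's body (75 mm by 190 mm) begins 51 mm behind the grasp point.
Start: joints at [72.027, 18.392, -4.016, 83.108, 1.295, 78.541, -3.26], TCP at [0.209, -0.615, 0.231] pointing down, gripper open.
Joint ranges: [-163.93, 163.93], [-17.29, 119.83], [-79.2, 71.16], [3.27, 140.29], [-89.18, 269.18], [5.43, 117.66], [-154.24, 154.24]. Speed limits (degrees/s): [147.25, 147.25, 180, 180, 180, 180, 180].

### API

Orientations are given as [roll, pitch, yaw] about the fixed x, y, z axes, in that order (R = Rz(yaw) Ry(pitch) Rx(roll)).
In Python, from cell import sensors, vision, workorder, env gives the robot as it stands.
- The arm moves only by the tool drive_tool, never from a script. Its argument "moves" is a list of rows, each an object of numbers: "x", "y", "z": the shift along the tool's x, y, z in mm; "rx", "ry", "rz": the turn, a rotation vector about the tool's x, y, z in rad; "fingers": the closure, from -1 (fully open) to 1 (shut). In form: [{"x": .., "y": .., "z": .., "rx": .., "ry": .., "rz": .., "fingers": ..}, ...]. A call has 1 to 20 rows; each row is the pose to reach, as a shift and turn from the pose commanded when the call began, along the tool's axes at that moment; what a row does not reach only later rows make up. A row lasts 1/8 s, in which the tool goes at most 62.5 mm and 10.7 degrees, less where a joint would pass 70% of its speed; a pose out of reach is approached as far as the arm can. A call with a gripper value outside its range is refused whole. The fingers move at their own pace and stop on an object; "force" is the grip in N (left out, the last holds). Time passes only in rows, so rows that repeat a pose let the fingers close. It gives the time, the measured TCP pose, the force, the opening and the grip force at its end, in the units of the state.
- sensors.get_obs(): the state, without advancing time (a new reading comes with each control period).
- vision.read_camera(name): name is "side" or "top" or "wrist"; returns a dict with "image" (400x640x3 uint8, red, green, blue), "fx", "fy", "cx", "cy" (pixels), "R" (3x3) and "t" (3): a world point X has camera coordinates R X + t. Camera axes: x right, y down, z forward; pixel columns grow to the right and rows downward; lengths in m; the calibration is good to about 2 mm. The wrist camera is an equidistant fisheye: a pixel r from the principal point sees the ray r / f radians off the axis. A picture is of the moment at which its call begins. There is no depth.
- workorder.sign_off(): hands the job in; it is judged then, once.
The state is a dict: "time_s": time; "qpos": joint angles; "joint_velocities": joint speeds; "effort": joint torques, N m; "tool_pos": TCP position; "tool_rot": TCP orientation; "force": force on the tool from outside, world axes, zero at the start; "wrist_torque": the same for the moment, N m; "grip_width": finger opening in m; "grasp_force": force on a finger pad.
Only numpy, scipy, OpenCV 4.12 (cv2) and the standard library are available. Lean on these libraries where they do the work, as an engineer would, in place of code of your own. Each camera call takes 0.05 s, during which the arm holds its last target. There are 200 camera calls.

## Working session

There is one attempt and no reset: what is moved stays moved. The work goes in short steps, Python scripts to look and compute and a tool call to move; the robot and the scene stay as the last step left them, time stands still between calls to the robot, and variables do not carry over. Pictures are saved under pics/ and viewed, at most 10 in all, crops included, and the job is handed in when it is done.

Besides the shell and the picture viewer there is one more tool, called after "Call:" as name(argument=value, ...), one argument or row to a line, values as JSON. drive_tool: Moves the arm, as the interface text tells. Its arguments: {"type":"object","properties":{"moves":{"type":"array"},"force":{"type":"number"}},"required":["moves"]}

```bash
mkdir -p pics
cat > h.py <<'E'
import numpy as np, cv2
from cell import sensors, vision, workorder, env
from scipy.spatial.transform import Rotation as Ro
def proj(c,X):
    p=np.asarray(X)@np.array(c["R"]).T+np.array(c["t"]); return np.stack([c["fx"]*p[...,0]/p[...,2]+c["cx"],c["fy"]*p[...,1]/p[...,2]+c["cy"]],-1)
def back(c,uv,z):
    uv=np.atleast_2d(uv).astype(float); R=np.array(c["R"]);t=np.array(c["t"])
    d=np.c_[(uv[:,0]-c["cx"])/c["fx"],(uv[:,1]-c["cy"])/c["fy"],np.ones(len(uv))]@R
    o=-R.T@t; return o+d*((z-o[2])/d[:,2])[:,None]
def save(im,n): cv2.imwrite("pics/"+n,cv2.cvtColor(im,cv2.COLOR_RGB2BGR))
E
python3 - <<'E'
from h import *
import pickle
o=sensors.get_obs();print(o)
C={}
for n in("side","top"):
    c=vision.read_camera(n);C[n]=c;save(c["image"],n+"0.png");print(n,c["fx"],c["cx"],c["cy"],np.round(-np.array(c["R"]).T@c["t"],3))
pickle.dump(C,open("c0.pkl","wb"))
E
```

```text
{'time_s': 0.0, 'qpos': array([72.02728238, 18.44000765, -4.01559806, 83.17347162,  1.29461259,
       78.53996602, -3.25832733]), 'joint_velocities': array([ 2.05651232e-02,  4.36915188e-02, -4.73371111e-02,  4.08110082e-02,
       -5.99117310e-02,  1.45376383e-05,  6.72460354e-02]), 'effort': array([ 6.91425498e-05, -4.91288996e+01, -4.04010275e-01, -3.12523842e+01,
       -6.40095212e-02,  4.38728440e-02,  1.78570608e-04]), 'tool_pos': array([ 0.20905169, -0.61491274,  0.22946328]), 'tool_rot': array([-1.79891773e+02,  5.22520962e-03,  1.87840991e+01]), 'force': array([ 0.35880846, -1.16721262, -0.73848046]), 'wrist_torque': array([-0.00520317, -0.05707584,  0.03952699]), 'grasp_force': 0.0, 'grip_width': 0.08714146244555951}
side 400.95835781888627 320.78493990542506 193.11710192854804 [0.315 0.927 0.797]
top 375.8750162666811 318.0651083044858 197.75361943983702 [ 0.324 -0.028  1.052]
```

View pics/top0.png

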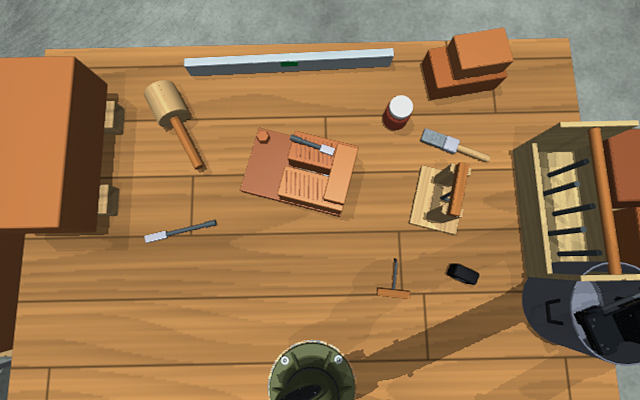

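View pics/side0.png

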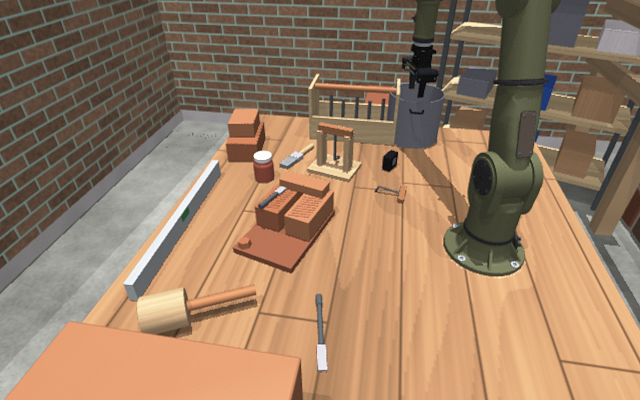

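The top view shows the stones around (300,172), the rest with the rod around (440,200), and the small look-alike at (393,285). The side view shows the rest at (335,150) and the stones at (287,220). I'll enlarge both areas.

Run:
```python
from h import *
import pickle
C=pickle.load(open("c0.pkl","rb"))
a=C["top"]["image"]
A=cv2.resize(a[115:225,230:370],None,fx=5,fy=5,interpolation=cv2.INTER_CUBIC)
save(A,"t_st.png") # 700x550
B=cv2.resize(a[150:245,400:480],None,fx=5,fy=5,interpolation=cv2.INTER_CUBIC)  #400x475
s=C["side"]["image"]
D=cv2.resize(s[110:190,290:370],None,fx=5,fy=5,interpolation=cv2.INTER_CUBIC)  #400x400
M=np.zeros((475,800,3),np.uint8);M[:,:400]=B;M[:400,400:]=D
save(M,"rest.png")
```

```text
(no output)
```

View pics/t_st.png

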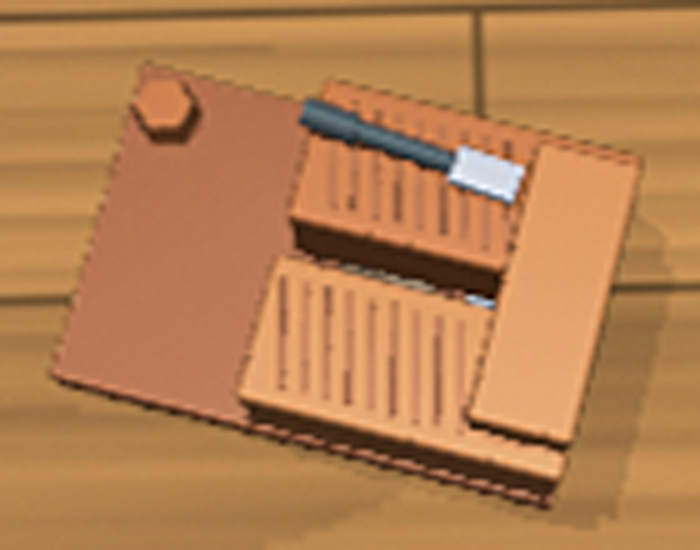

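View pics/rest.png

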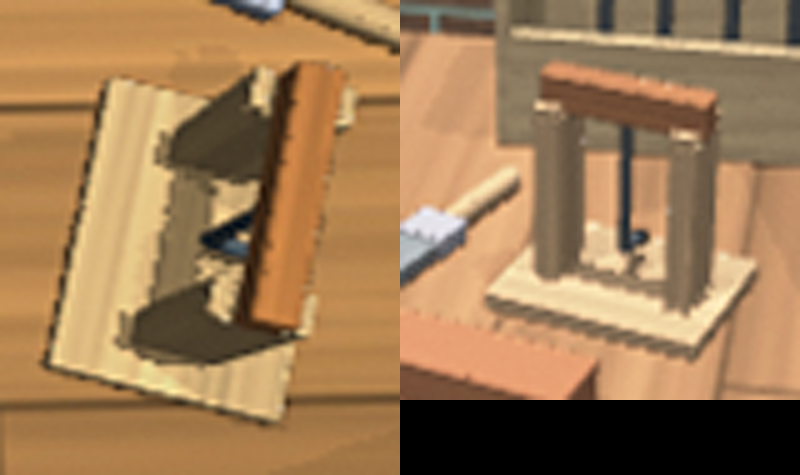

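The stone crop shows slab corners at (145,62), (55,378) and (550,498), block and cap corners, and the light shim at (480,300). The rest crop shows the rod hanging with its toe pointing away from the side camera. Next I'll fit both poses.

```bash
cat > fit.py <<'E'
from h import *
import pickle
from scipy.optimize import least_squares
C=pickle.load(open("c0.pkl","rb"))
def px(u,off): return (np.array(u,float)+.5)/5-.5+np.array(off)
def fit(obs,x0,loc_in=True):
    def res(p):
        R=Ro.from_euler('z',p[2],degrees=True).as_matrix(); r=[]
        for cam,uv,X in obs: r.append(proj(C[cam],R@(np.array(X)/1000)+[p[0],p[1],0])-uv)
        return np.concatenate(r)
    s=least_squares(res,x0,x_scale=[.01,.01,1],loss='soft_l1'); print(np.round(s.x,4)); print(np.round(res(s.x).reshape(-1,2),1).tolist()); return s.x
T=lambda u,X:("top",px(u,(230,115)),X)
st=[T((145,62),(-190,95,20)),T((55,378),(-190,-95,20)),T((240,403),(-75,-90,90)),T((283,257),(-75,-10,90)),T((330,80),(-75,90,90)),T((293,215),(-75,10,90)),T((540,143),(45,75,120)),T((640,158),(100,75,120)),T((570,440),(100,-75,120)),T((470,410),(45,-75,120))]
T2=lambda u,X:("top",px(u,(400,150)),X)
S2=lambda u,X:("side",px(u,(290,110)),X)
rs=[T2((108,78),(-65,85,15)),T2((45,362),(-65,-85,15)),T2((280,420),(65,-85,15)),
 S2((87,295),(-65,85,15)) ,S2((292,345),(-65,-85,15)),S2((357,265),(65,-85,15))]
rs=[r for r in rs]
E
python3 - <<'E'
from fit import *
print("stones");p=fit(st,[.42,.03,-104])
b=back(C["top"],px((480,300),(230,115)),.026);R=Ro.from_euler('z',p[2],degrees=True).as_matrix()
for nm,u,z in [("shimpix",(480,300),.026),("shim L end",(466,297),.026),("light L",(345,266),.02),("lightR",(435,286),.02)]:
    w=back(C["top"],px(u,(230,115)),z)[0]; print(nm,np.round((w-[p[0],p[1],0])@R*1000,1))
print("rest");print(back(C["top"],px((170,250),(400,150)),.015))
for x0 in([.4,-.3,-104],):
    q=fit(rs[:3],x0); q=fit(rs,q)
# handle top
hc=[(283,62),(347,68),(297,330),(243,320)]
w=back(C["top"],px(hc,(400,150)),.175);print(np.round(w,4))
R=Ro.from_euler('z',q[2],degrees=True).as_matrix();print(np.round((w-[q[0],q[1],0])@R*1000,1))
w=back(C["side"],px([(143,62),(318,92)],(290,110)),.175);print("side",np.round((w-[q[0],q[1],0])@R*1000,1))
E
```

```text
stones
[ 5.641000e-01 -1.730000e-02 -1.052528e+02]
[[-0.1, 0.4], [-0.4, 0.2], [-0.0, -1.1], [-0.7, -0.9], [-0.5, -0.7], [-0.8, 0.4], [0.3, -1.1], [1.1, 0.8], [1.5, 0.4], [0.2, 1.2]]
shimpix [31.   5.4 26. ]
shim L end [23.   5.1 26. ]
light L [-47.9   7.3  20. ]
lightR [ 4.3  8.4 20. ]
rest
[[ 0.48579438 -0.34842953  0.015     ]]
[   0.4885   -0.3608 -105.1644]
[[-0.1, -0.8], [0.3, 0.4], [-0.3, 0.2]]
[   0.4889   -0.3605 -105.2559]
[[-0.1, -1.0], [0.2, 0.2], [-0.4, 0.1], [-0.6, -0.5], [0.8, 0.1], [0.5, -0.8]]
[[ 0.551  -0.3596  0.175 ]
 [ 0.5474 -0.39    0.175 ]
 [ 0.4217 -0.3557  0.175 ]
 [ 0.4269 -0.3308  0.175 ]]
[[-17.2  59.7 175. ]
 [ 13.   64.2 175. ]
 [ 13.1 -66.  175. ]
 [-12.3 -67.5 175. ]]
side [[  5.4  68.9 175. ]
 [ 13.1 -63.5 175. ]]
```

```bash
cat >> h.py <<'E'
def rel(target,yaw,base=None):
    """shift (mm, tool axes) and rotvec from the present commanded pose to target pose pointing down"""
    o=sensors.get_obs(); p,r=(o["tool_pos"],o["tool_rot"]) if base is None else base
    R0=Ro.from_euler('xyz',r,degrees=True); R1=Ro.from_euler('xyz',[180,0,yaw],degrees=True)
    print("shift",np.round(R0.inv().apply(np.array(target)-p)*1000,1),"rv",np.round((R0.inv()*R1).as_rotvec(),4),"now",np.round(p,4),np.round(r,2),"F",np.round(o["force"],1),"t",o["time_s"])
E
python3 - <<'E'
from h import *
rel([.489,-.3605,.28],-15.25)
E
```

```text
shift [ 346.9 -150.8  -50.2] rv [-0.0017  0.0006  0.594 ] now [ 0.2091 -0.6149  0.2295] [-179.9     0.     18.78] F [-0.  -0.1 -0.5] t 0.1
```

Call:
drive_tool(
  moves=[
    {"x": 10, "y": 0, "z": -50},
    {"x": 60, "y": -26, "z": -50, "rz": 0.1},
    {"x": 115, "y": -50, "z": -50, "rz": 0.2},
    {"x": 170, "y": -75, "z": -50, "rz": 0.3},
    {"x": 225, "y": -100, "z": -50, "rz": 0.4},
    {"x": 280, "y": -125, "z": -50, "rz": 0.5},
    {"x": 347, "y": -151, "z": -50, "rz": 0.594},
    {"x": 347, "y": -151, "z": -50, "rz": 0.594},
    {"x": 347, "y": -151, "z": -50, "rz": 0.594},
    {"x": 347, "y": -151, "z": -50, "rz": 0.594},
    {"x": 347, "y": -151, "z": -50, "rz": 0.594},
  ],
)

```text
invalid input at $.moves[0]: expected keys x, y, z, rx, ry, rz, fingers
```

Run:
```python
from h import *
import pickle
c=vision.read_camera("wrist");pickle.dump(c,open("w1.pkl","wb"));save(c["image"],"w1.png")
print({k:np.round(c[k],4) for k in c if k!="image"})
rel([.489,-.3605,.149],-15.25)
```

```text
{'fx': np.float64(309.7069), 'fy': np.float64(309.7069), 'cx': np.float64(319.147), 'cy': np.float64(203.5554), 'R': array([[ 0.3214, -0.947 , -0.0027],
       [-0.9188, -0.3125,  0.2413],
       [-0.2294, -0.0751, -0.9704]]), 't': array([-0.6489, -0.0294,  0.3909])}
shift [ 347.  -150.7   80.9] rv [-1.40e-03  5.00e-04  5.94e-01] now [ 0.2091 -0.615   0.2297] [-179.92    0.     18.78] F [ 0.  -0.3  1.1] t 0.15
```

View pics/w1.png

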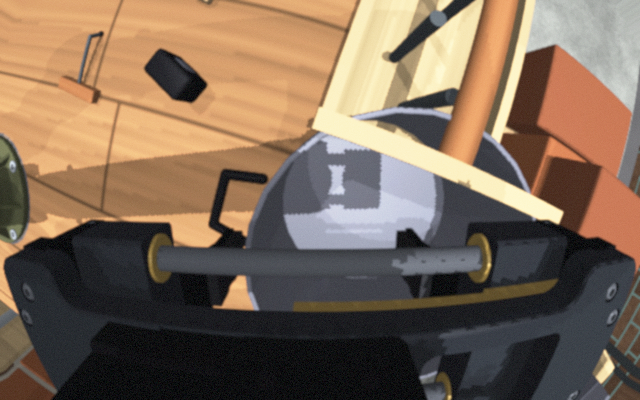

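The wrist view shows the bucket below, the rack at right, and the look-alike rod at (85,65). The move was refused because every key is required in each row, so I'll resend it in full.

Call:
drive_tool(
  moves=[
    {"x": 0, "y": -20, "z": -50, "rx": 0, "ry": 0, "rz": 0, "fingers": -1},
    {"x": 60, "y": -50, "z": -50, "rx": 0, "ry": 0, "rz": 0.1, "fingers": -1},
    {"x": 115, "y": -75, "z": -50, "rx": 0, "ry": 0, "rz": 0.2, "fingers": -1},
    {"x": 170, "y": -95, "z": -50, "rx": 0, "ry": 0, "rz": 0.3, "fingers": -1},
    {"x": 225, "y": -110, "z": -50, "rx": 0, "ry": 0, "rz": 0.4, "fingers": -1},
    {"x": 280, "y": -130, "z": -50, "rx": 0, "ry": 0, "rz": 0.5, "fingers": -1},
    {"x": 347, "y": -151, "z": -50, "rx": 0, "ry": 0, "rz": 0.594, "fingers": -1},
    {"x": 347, "y": -151, "z": -50, "rx": 0, "ry": 0, "rz": 0.594, "fingers": -1},
    {"x": 347, "y": -151, "z": -50, "rx": 0, "ry": 0, "rz": 0.594, "fingers": -1},
    {"x": 347, "y": -151, "z": -50, "rx": 0, "ry": 0, "rz": 0.594, "fingers": -1},
  ],
)

```text
time_s: 1.4
tool_pos: [0.4874, -0.3627, 0.2804]
tool_rot: [179.9, 0.1, -15.4]
force: [-0.2, -0.1, -0.2]
grip_width: 0.0869
grasp_force: 0.0
```

Run:
```python
from h import *
import pickle
c=vision.read_camera("wrist");pickle.dump(c,open("w1.pkl","wb"));save(c["image"],"w2.png")
print({k:np.round(c[k],4) for k in c if k!="image"}); print(sensors.get_obs()["qpos"])
rel([.489,-.3605,.149],-15.25)
```

```text
{'fx': np.float64(309.7069), 'fy': np.float64(309.7069), 'cx': np.float64(319.147), 'cy': np.float64(203.5554), 'R': array([[-2.666e-01, -9.638e-01,  3.000e-04],
       [-9.350e-01,  2.587e-01,  2.426e-01],
       [-2.339e-01,  6.440e-02, -9.701e-01]]), 't': array([-0.2197,  0.5076,  0.5757])}
[ 46.56762508  12.82935048 -14.88075604  84.74992469   3.35632138
  82.8702902  -73.8218162 ]
shift [  1.   -2.6 131.5] rv [ 0.0009  0.0007 -0.0034] now [ 0.4874 -0.3627  0.2805] [ 1.7995e+02  4.0000e-02 -1.5450e+01] F [-0.5  0.2  0.2] t 1.45
```

View pics/w2.png

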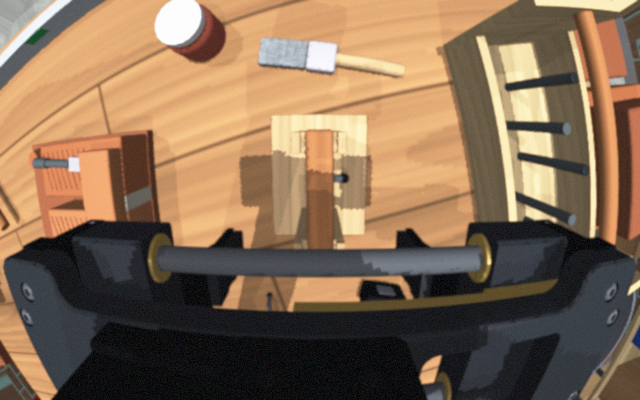

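The handle spans columns 306 to 333 with its far end at row 130. The rubber foot is at (344,178), so the toe points along tool +y as expected. The base board's far corners are at (271,115) and (367,115).

```bash
cat >> h.py <<'E'
def fback(c,uv,z):
    uv=np.atleast_2d(uv).astype(float);d=(uv-[c["cx"],c["cy"]])/c["fx"];r=np.linalg.norm(d,axis=1)+1e-12
    v=np.c_[d*(np.sin(r)/r)[:,None],np.cos(r)]@np.array(c["R"]); o=-np.array(c["R"]).T@c["t"]
    return o+v*((z-o[2])/v[:,2])[:,None]
def fproj(c,X):
    p=np.asarray(X)@np.array(c["R"]).T+np.array(c["t"]);n=np.linalg.norm(p[...,:2],axis=-1)
    th=np.arctan2(n,p[...,2]);return c["fx"]*p[...,:2]*(th/n)[...,None]+[c["cx"],c["cy"]]
def loc(w,p):
    R=Ro.from_euler('z',p[2],degrees=True).as_matrix();return np.round((w-[p[0],p[1],0])@R*1000,1)
E
python3 - <<'E'
from h import *
import pickle
c=pickle.load(open("w1.pkl","rb"))
q=[.4889,-.3605,-105.25]
w=fback(c,[(306,130),(333,130),(308,240),(334,240)],.175);print(np.round(w,4));print(loc(w,q))
w=fback(c,[(271,115),(367,115),(367,235),(272,182)],.015);print(loc(w,q))
print("foot",loc(fback(c,[(344,178)],.031),q))
s=[.5641,-.0173,-105.25]
print(np.round(fproj(c,np.array([[.5,-.3,.1]])),1))
for u,z in[((80,152),.12),((113,150),.12),((133,137),.09),((150,130),.09)]: print(loc(fback(c,[u],z),s))
import cv2
g=cv2.resize(c["image"][110:230,20:170],None,fx=5,fy=5,interpolation=cv2.INTER_CUBIC);save(g,"w2c.png")
E
```

```text
[[ 0.5518 -0.3691  0.175 ]
 [ 0.5458 -0.3908  0.175 ]
 [ 0.4581 -0.3442  0.175 ]
 [ 0.4519 -0.3667  0.175 ]]
[[ -8.2  62.9 175. ]
 [ 14.3  62.8 175. ]
 [ -7.6 -34.  175. ]
 [ 15.7 -34.1 175. ]]
[[-62.1  83.2  15. ]
 [ 67.5  82.7  15. ]
 [ 71.8 -87.7  15. ]
 [-62.9  -9.2  15. ]]
foot [[35.5 -1.6 31. ]]
[[262.1 191.7]]
[[ 49.2  72.5 120. ]]
[[107.9  70.4 120. ]]
[[119.6  83.3  90. ]]
[[146.5  89.8  90. ]]
```

Call:
drive_tool(
  force=35,
  moves=[
    {"x": -1, "y": 0, "z": 40, "rx": 0, "ry": 0, "rz": -0.003, "fingers": -1},
    {"x": -1, "y": 0, "z": 80, "rx": 0, "ry": 0, "rz": -0.003, "fingers": -1},
    {"x": -1, "y": 0, "z": 115, "rx": 0, "ry": 0, "rz": -0.003, "fingers": -1},
    {"x": -1, "y": 0, "z": 131, "rx": 0, "ry": 0, "rz": -0.003, "fingers": -1},
    {"x": -1, "y": 0, "z": 131, "rx": 0, "ry": 0, "rz": -0.003, "fingers": 0},
    {"x": -1, "y": 0, "z": 131, "rx": 0, "ry": 0, "rz": -0.003, "fingers": 0.4},
    {"x": -1, "y": 0, "z": 131, "rx": 0, "ry": 0, "rz": -0.003, "fingers": 1},
    {"x": -1, "y": 0, "z": 131, "rx": 0, "ry": 0, "rz": -0.003, "fingers": 1},
    {"x": -1, "y": 0, "z": 131, "rx": 0, "ry": 0, "rz": -0.003, "fingers": 1},
    {"x": -1, "y": 0, "z": 131, "rx": 0, "ry": 0, "rz": -0.003, "fingers": 1},
  ],
)

```text
time_s: 2.7
tool_pos: [0.4883, -0.3604, 0.1497]
tool_rot: [180.0, -0.0, -15.1]
force: [-0.9, 0.5, 0.0]
grip_width: 0.0351
grasp_force: 0.0
```

Run:
```python
from h import *
o=sensors.get_obs();print({k:np.round(o[k],4) for k in o})
```

```text
{'time_s': np.float64(2.7), 'qpos': array([ 46.4155,  16.802 , -14.8959,  95.0719,   4.5793,  68.7147,
       -74.6078]), 'joint_velocities': array([ 0.0091,  0.1179,  0.0023,  0.1376, -0.0013, -0.0211,  0.0164]), 'effort': array([-8.00000e-04, -4.53574e+01, -2.10420e+00, -2.97966e+01,
       -3.92000e-02, -6.45000e-02,  0.00000e+00]), 'tool_pos': array([ 0.4883, -0.3604,  0.1497]), 'tool_rot': array([ 1.799931e+02, -5.900000e-03, -1.507190e+01]), 'force': array([-0.8534,  0.4901,  0.0074]), 'wrist_torque': array([ 0.0013,  0.0696, -0.0032]), 'grasp_force': np.float64(0.0), 'grip_width': np.float64(0.0351)}
```

View pics/w2c.png

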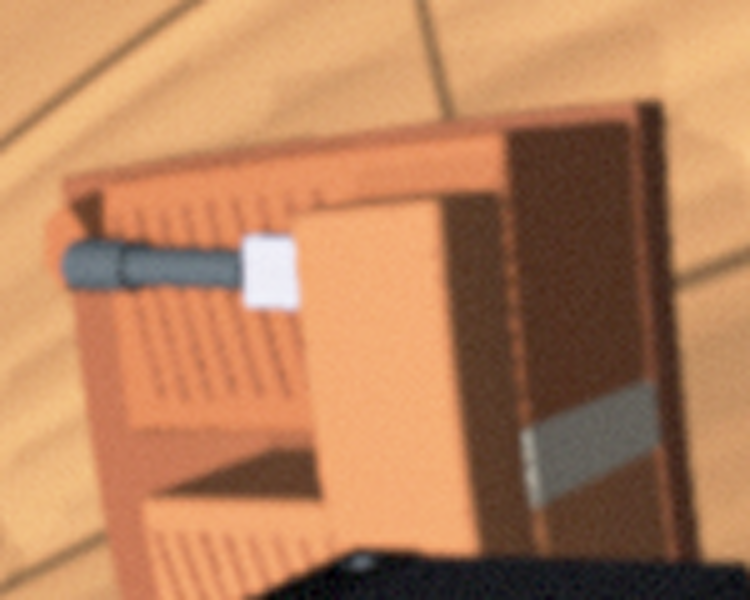

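The crop shows the cap over the gap and the gap's closed rear, with a grey seam at its back. Next I'll finish closing the fingers.

Call:
drive_tool(
  force=35,
  moves=[
    {"x": 0, "y": 0, "z": 0, "rx": 0, "ry": 0, "rz": 0, "fingers": 1},
    {"x": 0, "y": 0, "z": 0, "rx": 0, "ry": 0, "rz": 0, "fingers": 1},
    {"x": 0, "y": 0, "z": 0, "rx": 0, "ry": 0, "rz": 0, "fingers": 1},
    {"x": 0, "y": 0, "z": 0, "rx": 0, "ry": 0, "rz": 0, "fingers": 1},
  ],
)

```text
time_s: 3.2
tool_pos: [0.4881, -0.3607, 0.1496]
tool_rot: [180.0, -0.0, -15.1]
force: [0.3, -1.7, -0.7]
grip_width: 0.0238
grasp_force: 35.0
```

Run:
```python
from h import *
import pickle
o=sensors.get_obs();print({k:np.round(o[k],4) for k in o})
C={}
for n in("side","top","wrist"):
    C[n]=vision.read_camera(n)
pickle.dump(C,open("c1.pkl","wb"))
```

```text
{'time_s': np.float64(3.2), 'qpos': array([ 46.4252,  16.8099, -14.8827,  95.0698,   4.5944,  68.707 ,
       -74.6109]), 'joint_velocities': array([-0.0546, -0.0303, -0.0171,  0.0383, -0.0546,  0.0299, -0.0781]), 'effort': array([-6.42200e-01, -4.51102e+01, -2.74140e+00, -2.94437e+01,
       -4.03900e-01,  3.66000e-02, -2.00000e-04]), 'tool_pos': array([ 0.4881, -0.3607,  0.1496]), 'tool_rot': array([ 1.799777e+02, -3.000000e-03, -1.509210e+01]), 'force': array([ 0.2924, -1.7423, -0.7185]), 'wrist_torque': array([-0.1961,  0.059 ,  0.039 ]), 'grasp_force': np.float64(35.0), 'grip_width': np.float64(0.0238)}
```

Run:
```python
from h import *
rel([.5712,.0088,.33],-15.25)
```

```text
shift [ -16.  -378.3 -180.5] rv [ 0.0002 -0.      0.0028] now [ 0.4881 -0.3606  0.1496] [179.99  -0.   -15.09] F [ 0.2 -1.3 -0.2] t 3.35
```

Call:
drive_tool(
  moves=[
    {"x": 0, "y": 0, "z": -10, "rx": 0, "ry": 0, "rz": 0, "fingers": 1},
    {"x": 0, "y": 0, "z": -30, "rx": 0, "ry": 0, "rz": 0, "fingers": 1},
    {"x": 0, "y": 0, "z": -65, "rx": 0, "ry": 0, "rz": 0, "fingers": 1},
    {"x": 0, "y": 0, "z": -100, "rx": 0, "ry": 0, "rz": 0, "fingers": 1},
    {"x": 0, "y": 0, "z": -135, "rx": 0, "ry": 0, "rz": 0, "fingers": 1},
    {"x": 0, "y": 0, "z": -165, "rx": 0, "ry": 0, "rz": 0, "fingers": 1},
    {"x": 0, "y": 0, "z": -180, "rx": 0, "ry": 0, "rz": 0, "fingers": 1},
    {"x": 0, "y": 0, "z": -180, "rx": 0, "ry": 0, "rz": 0, "fingers": 1},
  ],
)

```text
time_s: 4.35
tool_pos: [0.4887, -0.3605, 0.331]
tool_rot: [180.0, -0.1, -15.1]
force: [-0.2, -0.1, -2.7]
grip_width: 0.0237
grasp_force: 35.0
```

Call:
drive_tool(
  moves=[
    {"x": -1, "y": -30, "z": 0, "rx": 0, "ry": 0, "rz": 0.003, "fingers": 1},
    {"x": -3, "y": -75, "z": 0, "rx": 0, "ry": 0, "rz": 0.003, "fingers": 1},
    {"x": -5, "y": -120, "z": 0, "rx": 0, "ry": 0, "rz": 0.003, "fingers": 1},
    {"x": -7, "y": -165, "z": 0, "rx": 0, "ry": 0, "rz": 0.003, "fingers": 1},
    {"x": -9, "y": -210, "z": 0, "rx": 0, "ry": 0, "rz": 0.003, "fingers": 1},
    {"x": -11, "y": -255, "z": 0, "rx": 0, "ry": 0, "rz": 0.003, "fingers": 1},
    {"x": -13, "y": -300, "z": 0, "rx": 0, "ry": 0, "rz": 0.003, "fingers": 1},
    {"x": -15, "y": -345, "z": 0, "rx": 0, "ry": 0, "rz": 0.003, "fingers": 1},
    {"x": -16, "y": -378, "z": 0, "rx": 0, "ry": 0, "rz": 0.003, "fingers": 1},
    {"x": -16, "y": -378, "z": 0, "rx": 0, "ry": 0, "rz": 0.003, "fingers": 1},
    {"x": -16, "y": -378, "z": 0, "rx": 0, "ry": 0, "rz": 0.003, "fingers": 1},
    {"x": -16, "y": -378, "z": 0, "rx": 0, "ry": 0, "rz": 0.003, "fingers": 1},
  ],
)

```text
time_s: 5.85
tool_pos: [0.5708, 0.007, 0.3289]
tool_rot: [179.9, 0.1, -15.4]
force: [-0.0, -0.2, -2.8]
grip_width: 0.0239
grasp_force: 35.0
```

Run:
```python
from h import *
import pickle
c=vision.read_camera("wrist");pickle.dump(c,open("w3.pkl","wb"))
im=c["image"];print(sensors.get_obs()["qpos"],-np.array(c["R"]).T@c["t"])
save(cv2.resize(im[0:300,120:520],None,fx=2,fy=2,interpolation=cv2.INTER_CUBIC),"w3.png")
rel([.5712,.0088,.33],-15.25)
```

```text
[  23.53112679    9.01330444  -30.56895593   84.56505367    4.5967714
   87.71368057 -112.30520009] [ 0.63411769 -0.01048528  0.48391208]
shift [-0.2 -1.7 -0.9] rv [ 0.0007  0.0006 -0.0025] now [0.5709 0.0071 0.3291] [ 1.7996e+02  4.0000e-02 -1.5390e+01] F [-0.4  0.1 -1.8] t 5.9
```

View pics/w3.png

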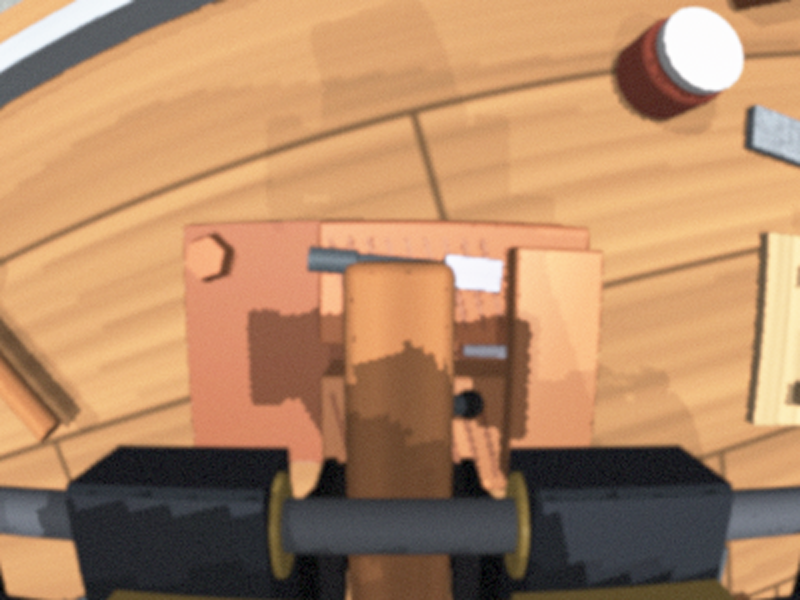

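The gap is clearly visible. The shim lies at (463–507, 345–358), the foot is at (467,404), the cap's far corners are at (518,249) and (602,250), and the gap's edges are near rows 322 and 377.

Run:
```python
from h import *
import pickle
from scipy.optimize import least_squares
c=pickle.load(open("w3.pkl","rb"))
P=lambda u:(np.array(u,float)+.5)/2-.5+[120,0]
# pick refined: list (uv, X, mask xy)
obs=[((184,227),(-190,95,20),1,1),((195,440),(-190,0,20),1,0),((320,224),(-75,90,90),1,1),((588,229),(100,90,90),1,1),
((518,249),(45,75,120),1,1),((602,250),(100,75,120),1,1),((592,445),(100,-75,120),1,1),((333,322),(-75,10,90),0,1),((333,377),(-75,-10,90),0,1),((480,377),(15,-10,90),0,1),((480,320),(15,10,90),0,1)]
def res(p,full=False):
    R=Ro.from_euler('z',p[2],degrees=True).as_matrix();r=[]
    for u,X,a,b in obs:
        d=(fproj(c,R@(np.array(X)/1000)+[p[0],p[1],0])-P(u))*[a,b];r.append(d)
    return np.concatenate(r)
s=least_squares(res,[.5641,-.0173,-105.25],x_scale=[.01,.01,1],loss='soft_l1').x
print(np.round(s,4));print(np.round(res(s).reshape(-1,2),1).tolist())
q=s
print("shim",loc(fback(c,P([(463,345),(463,358),(505,345),(505,358)]),.026),s))
print("cap edge",loc(fback(c,P([(518,249),(510,340)]),.12),s), "gap edges",loc(fback(c,P([(333,322),(333,377),(480,320),(480,377)]),.09),s))
o=sensors.get_obs();R=Ro.from_euler('xyz',o["tool_rot"],degrees=True)
f=o["tool_pos"]+R.apply([0,.032,.1256-.007]);print("foot centre kin",np.round(f,4),"cam",np.round(fback(c,P([(468,404)]),f[2]),4),"kin px",(fproj(c,f)-[120,0])*2)
print("handle far end x-edges",np.round(R.inv().apply(fback(c,P([(347,266),(453,266)]),o["tool_pos"][2]+.0254)-o["tool_pos"])*1000,1))
print("foot in stones", loc(f,s))
```

```text
[ 5.62100e-01 -1.67000e-02 -1.05294e+02]
[[0.0, 0.3], [-3.1, -0.0], [-0.4, -0.9], [1.7, -1.3], [-0.2, -1.9], [1.9, -0.4], [-0.3, 19.7], [-0.0, 12.3], [-0.0, -0.0], [-0.0, -0.2], [-0.0, 13.1]]
shim [[23.   1.5 26. ]
 [23.2 -8.4 26. ]
 [55.   1.7 26. ]
 [55.3 -8.3 26. ]]
cap edge [[ 45.3  72.8 120. ]
 [ 41.5  18.3 120. ]] gap edges [[-67.1  25.9  90. ]
 [-67.9 -10.1  90. ]
 [ 27.1  27.   90. ]
 [ 27.9 -10.3  90. ]]
foot centre kin [ 0.5623 -0.0238  0.2105] cam [[ 0.5614 -0.0232  0.2105]] kin px [468.18215065 401.35235213]
handle far end x-edges [[ 63.6 -10.5 -25.4]
 [ 63.5  11.5 -25.4]]
foot in stones [  6.8   2.1 210.5]
```

Run:
```python
from h import *
import pickle
from scipy.optimize import least_squares
c=pickle.load(open("w3.pkl","rb"))
P=lambda u:(np.array(u,float)+.5)/2-.5+[120,0]
obs=[((184,227),(-190,95,20),1,1),((320,224),(-75,90,90),1,1),((588,229),(100,90,90),1,1),
((518,249),(45,75,120),1,1),((602,250),(100,75,120),1,1),((597,350),(100,0,120),1,0),((333,377),(-75,-10,90),0,1),((480,377),(15,-10,90),0,1),((480,345),(15,10,90),0,1)]
def res(p):
    R=Ro.from_euler('z',p[2],degrees=True).as_matrix();r=[]
    for u,X,a,b in obs:
        r.append((fproj(c,R@(np.array(X)/1000)+[p[0],p[1],0])-P(u))*[a,b])
    return np.concatenate(r)
s=least_squares(res,[.5641,-.0173,-105.25],x_scale=[.01,.01,1],loss='soft_l1').x
print(np.round(s,4));print(np.round(res(s).reshape(-1,2),1).tolist())
print("shim",loc(fback(c,P([(463,358),(505,358)]),.026),s))
o=sensors.get_obs();R=Ro.from_euler('xyz',o["tool_rot"],degrees=True)
f=o["tool_pos"]+R.apply([-.0012,.032,.1256]);print("foot in stones", loc(f,s))
# floor seam of near block at gap: edges check
g=cv2.cvtColor(c["image"],cv2.COLOR_RGB2GRAY);print(g[165:196,[290,352,362]].T)
```

```text
[ 5.61900e-01 -1.50000e-02 -1.05668e+02]
[[-0.5, -0.1], [-1.1, -0.7], [1.0, -0.3], [-1.1, -1.1], [1.1, 0.6], [0.6, 0.0], [-0.0, 0.1], [-0.0, 0.4], [-0.0, 1.2]]
shim [[24.8 -7.6 26. ]
 [56.8 -7.2 26. ]]
foot in stones [  8.3   1.6 203.5]
[[118 112 116 115 110 111 105  94  90  90  93  87  91  84  87  72  74  73
   74  67  70  73  82  99 117 128 129 133 130 129 130]
 [101  99 104 101 101 106 104 111 121 128 131 126 113  94  86  74  73  73
   66  73  72  75  85 117 143 170 175 180 171 137  89]
 [ 95  98  98 101 100  99  99 107 131 144 148 145 134 115  89  81  68  65
   69  72  65  66  73  77  85  93  93  92  89  93  92]]
```

The shim's front is at stones x of about 25, its near edge is at y of -7.5, and the stones yaw is about -105.6. I'll centre the foot and lower it to just above the gap.

Call:
drive_tool(
  moves=[
    {"x": -1.6, "y": 0, "z": 10, "rx": 0, "ry": 0, "rz": 0.005, "fingers": 1},
    {"x": -1.6, "y": 0, "z": 40, "rx": 0, "ry": 0, "rz": 0.005, "fingers": 1},
    {"x": -1.6, "y": 0, "z": 75, "rx": 0, "ry": 0, "rz": 0.005, "fingers": 1},
    {"x": -1.6, "y": 0, "z": 100, "rx": 0, "ry": 0, "rz": 0.005, "fingers": 1},
    {"x": -1.6, "y": 0, "z": 105, "rx": 0, "ry": 0, "rz": 0.005, "fingers": 1},
    {"x": -1.6, "y": 0, "z": 105, "rx": 0, "ry": 0, "rz": 0.005, "fingers": 1},
    {"x": -1.6, "y": 0, "z": 105, "rx": 0, "ry": 0, "rz": 0.005, "fingers": 1},
    {"x": -1.6, "y": 0, "z": 105, "rx": 0, "ry": 0, "rz": 0.005, "fingers": 1},
  ],
)

```text
time_s: 6.9
tool_pos: [0.5701, 0.0091, 0.2256]
tool_rot: [-180.0, -0.1, -15.5]
force: [0.4, -0.7, -1.6]
grip_width: 0.0235
grasp_force: 35.0
```

```bash
cat >> h.py <<'E'
S=[.5619,-.015,-105.67]
def foot():
    o=sensors.get_obs();R=Ro.from_euler('xyz',o["tool_rot"],degrees=True)
    f=o["tool_pos"]+R.apply([-.0012,.032,.1256]);print("foot stones",loc(f,S),"rot",np.round(o["tool_rot"],2),"F",np.round(o["force"],1),"M",np.round(o["wrist_torque"],2),"t",round(float(o["time_s"]),2));return f
E
python3 - <<'E'
from h import *
import pickle
f=foot()
c=vision.read_camera("wrist");pickle.dump(c,open("w4.pkl","wb"))
save(cv2.resize(c["image"][100:250,240:440],None,fx=4,fy=4,interpolation=cv2.INTER_CUBIC),"w4.png")
R=Ro.from_euler('z',S[2],degrees=True).as_matrix()
for X in [(20,10,90),(20,-10,90),(45,10,120),(45,-10,120)]: print(X,np.round((fproj(c,R@(np.array(X)/1000)+[S[0],S[1],0])-[240,100])*4))
print("foot centre",(fproj(c,f+[0,0,.007])-[240,100])*4)
E
```

```text
foot stones [  6.5   0.5 100. ] rot [-1.7998e+02 -1.1000e-01 -1.5540e+01] F [ 0.4 -0.7 -1.6] M [0.05 0.05 0.06] t 6.9
(20, 10, 90) [506. 353.]
(20, -10, 90) [503. 433.]
(45, 10, 120) [637. 380.]
(45, -10, 120) [631. 467.]
foot centre [457.12367648 407.85227436]
```

View pics/w4.png

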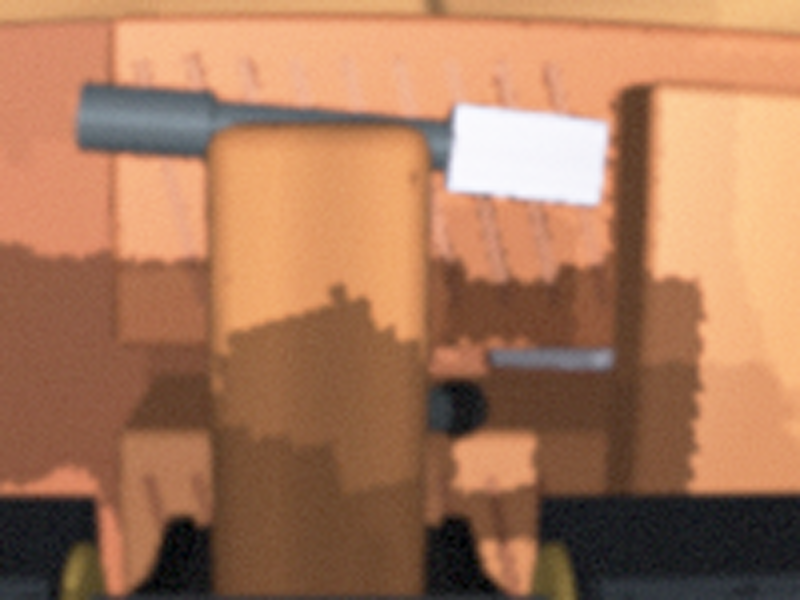

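The foot at (463,407) lines up with the gap, whose edges are at rows 347 and 432. I'll lower it.

Call:
drive_tool(
  moves=[
    {"x": 0, "y": 0, "z": 10, "rx": 0, "ry": 0, "rz": 0, "fingers": 1},
    {"x": 0, "y": 0, "z": 25, "rx": 0, "ry": 0, "rz": 0, "fingers": 1},
    {"x": 0, "y": 0, "z": 40, "rx": 0, "ry": 0, "rz": 0, "fingers": 1},
    {"x": 0, "y": 0, "z": 53, "rx": 0, "ry": 0, "rz": 0, "fingers": 1},
    {"x": 0, "y": 0, "z": 60, "rx": 0, "ry": 0, "rz": 0, "fingers": 1},
    {"x": 0, "y": 0, "z": 60, "rx": 0, "ry": 0, "rz": 0, "fingers": 1},
    {"x": 0, "y": 0, "z": 60, "rx": 0, "ry": 0, "rz": 0, "fingers": 1},
  ],
)

```text
time_s: 7.82
tool_pos: [0.57, 0.0092, 0.1651]
tool_rot: [-180.0, -0.1, -15.5]
force: [0.6, 0.5, -1.9]
grip_width: 0.0233
grasp_force: 35.0
```

```bash
python3 -c "
from h import *
foot()"
```

```text
foot stones [ 6.5  0.2 39.4] rot [-1.7999e+02 -6.0000e-02 -1.5540e+01] F [ 0.6  0.5 -1.9] M [ 0.07 -0.07 -0.02] t 7.83
```

Call:
drive_tool(
  moves=[
    {"x": 0, "y": 8, "z": 0, "rx": 0, "ry": 0, "rz": 0, "fingers": 1},
    {"x": 0, "y": 18, "z": 0, "rx": 0, "ry": 0, "rz": 0, "fingers": 1},
    {"x": 0, "y": 28, "z": 0, "rx": 0, "ry": 0, "rz": 0, "fingers": 1},
    {"x": 0, "y": 38, "z": 0, "rx": 0, "ry": 0, "rz": 0, "fingers": 1},
    {"x": 0, "y": 39, "z": 4, "rx": 0, "ry": 0, "rz": 0, "fingers": 1},
    {"x": 0, "y": 39, "z": 8, "rx": 0, "ry": 0, "rz": 0, "fingers": 1},
    {"x": 0, "y": 39, "z": 10, "rx": 0, "ry": 0, "rz": 0, "fingers": 1},
    {"x": 0, "y": 39, "z": 10, "rx": 0, "ry": 0, "rz": 0, "fingers": 1},
  ],
)

```text
time_s: 8.82
tool_pos: [0.559, -0.028, 0.1542]
tool_rot: [-180.0, 0.0, -15.5]
force: [0.0, 0.3, -1.3]
grip_width: 0.0239
grasp_force: 35.0
```

```bash
python3 -c "
from h import *
foot()"
```

```text
foot stones [45.3 -0.5 28.6] rot [-1.80e+02  4.00e-02 -1.55e+01] F [ 0.   0.3 -1.3] M [ 0.06 -0.02 -0.02] t 8.82
```

Call:
drive_tool(
  moves=[
    {"x": 0, "y": 0, "z": 1, "rx": 0, "ry": 0, "rz": 0, "fingers": 1},
    {"x": 0, "y": 0, "z": 1.5, "rx": 0, "ry": 0, "rz": 0, "fingers": 1},
    {"x": 0, "y": 0, "z": 1.5, "rx": 0, "ry": 0, "rz": 0, "fingers": 1},
  ],
)

```text
time_s: 9.2
tool_pos: [0.5591, -0.0285, 0.153]
tool_rot: [180.0, 0.0, -15.5]
force: [0.1, -0.0, -2.0]
grip_width: 0.0236
grasp_force: 35.0
```

Call:
drive_tool(
  moves=[
    {"x": 0, "y": 0, "z": 1, "rx": 0, "ry": 0, "rz": 0, "fingers": 1},
    {"x": 0, "y": 0, "z": 1, "rx": 0, "ry": 0, "rz": 0, "fingers": 1},
  ],
)

```text
time_s: 9.45
tool_pos: [0.559, -0.0285, 0.152]
tool_rot: [180.0, 0.0, -15.5]
force: [-0.3, -0.3, -2.1]
grip_width: 0.0236
grasp_force: 35.0
```

Call:
drive_tool(
  moves=[
    {"x": 0, "y": 0, "z": 0.7, "rx": 0, "ry": 0, "rz": 0, "fingers": 1},
    {"x": 0, "y": 0, "z": 0.7, "rx": 0, "ry": 0, "rz": 0, "fingers": 1},
  ],
)

```text
time_s: 9.7
tool_pos: [0.5592, -0.0285, 0.1514]
tool_rot: [180.0, -0.0, -15.5]
force: [0.2, -0.2, -1.3]
grip_width: 0.0236
grasp_force: 35.0
```

Call:
drive_tool(
  moves=[
    {"x": 0, "y": 0, "z": 0.7, "rx": 0, "ry": 0, "rz": 0, "fingers": 1},
    {"x": 0, "y": 0, "z": 0.7, "rx": 0, "ry": 0, "rz": 0, "fingers": 1},
  ],
)

```text
time_s: 9.95
tool_pos: [0.5594, -0.0284, 0.1512]
tool_rot: [180.0, -0.0, -15.5]
force: [-1.3, -0.4, 1.0]
grip_width: 0.0241
grasp_force: 35.0
```

Call:
drive_tool(
  moves=[
    {"x": 0, "y": 0, "z": 0.7, "rx": 0, "ry": 0, "rz": 0, "fingers": 1},
    {"x": 0, "y": 0, "z": 0.7, "rx": 0, "ry": 0, "rz": 0, "fingers": 1},
  ],
)

```text
time_s: 10.2
tool_pos: [0.5596, -0.0283, 0.151]
tool_rot: [-180.0, -0.1, -15.5]
force: [0.2, 0.8, 4.6]
grip_width: 0.0239
grasp_force: 35.0
```

Contact felt, with a push of about 6 N and a stiffness of about 5 N/mm. I'll start dragging (tool −y) and adjust the height as the force changes.

Call:
drive_tool(
  moves=[
    {"x": 0, "y": -2, "z": 0.2, "rx": 0, "ry": 0, "rz": 0, "fingers": 1},
    {"x": 0, "y": -4, "z": 0.2, "rx": 0, "ry": 0, "rz": 0, "fingers": 1},
    {"x": 0, "y": -6, "z": 0.2, "rx": 0, "ry": 0, "rz": 0, "fingers": 1},
    {"x": 0, "y": -6, "z": 0.2, "rx": 0, "ry": 0, "rz": 0, "fingers": 1},
  ],
)

```text
time_s: 10.7
tool_pos: [0.5614, -0.0239, 0.1509]
tool_rot: [179.9, -0.1, -15.6]
force: [-0.2, -1.4, 6.0]
grip_width: 0.0241
grasp_force: 35.1
```

```bash
python3 -c "
from h import *
foot()"
```

```text
foot stones [41.   1.1 25.3] rot [ 1.799e+02 -1.400e-01 -1.556e+01] F [-0.2 -1.4  6. ] M [-0.71  0.36 -0.01] t 10.7
```

Call:
drive_tool(
  moves=[
    {"x": -0.3, "y": -2, "z": 0, "rx": 0, "ry": 0, "rz": 0, "fingers": 1},
    {"x": -0.6, "y": -4, "z": 0, "rx": 0, "ry": 0, "rz": 0, "fingers": 1},
    {"x": -0.8, "y": -6, "z": 0, "rx": 0, "ry": 0, "rz": 0, "fingers": 1},
    {"x": -0.8, "y": -8, "z": 0, "rx": 0, "ry": 0, "rz": 0, "fingers": 1},
  ],
)

```text
time_s: 11.2
tool_pos: [0.5629, -0.0163, 0.1508]
tool_rot: [179.9, -0.1, -15.6]
force: [-0.3, -2.1, 5.6]
grip_width: 0.0236
grasp_force: 35.1
```

```bash
python3 -c "
from h import *
foot()
import pickle
c=vision.read_camera('wrist');pickle.dump(c,open('w5.pkl','wb'))
P0=np.array(pickle.load(open('w4.pkl','rb'))['R'])
R=Ro.from_euler('z',S[2],degrees=True).as_matrix()
f=lambda X:fproj(c,R@(np.array(X)/1000)+[S[0],S[1],0])
import numpy as np
xs=np.arange(0,46,2)
im=c['image'].astype(int)
for y in(-4,-1):
  uv=np.array([f((x,y,26)) for x in xs]).round().astype(int); print([tuple(im[v,u]) for u,v in uv])
"
```

```text
foot stones [33.3  0.5 25.3] rot [ 1.7988e+02 -1.5000e-01 -1.5570e+01] F [-0.3 -2.1  5.6] M [-0.88  0.27  0.  ] t 11.2
[(np.int64(140), np.int64(93), np.int64(61)), (np.int64(141), np.int64(95), np.int64(63)), (np.int64(136), np.int64(90), np.int64(59)), (np.int64(138), np.int64(88), np.int64(59)), (np.int64(142), np.int64(94), np.int64(63)), (np.int64(144), np.int64(97), np.int64(66)), (np.int64(146), np.int64(98), np.int64(64)), (np.int64(150), np.int64(99), np.int64(65)), (np.int64(149), np.int64(101), np.int64(64)), (np.int64(151), np.int64(103), np.int64(67)), (np.int64(154), np.int64(104), np.int64(69)), (np.int64(148), np.int64(101), np.int64(68)), (np.int64(127), np.int64(86), np.int64(55)), (np.int64(97), np.int64(63), np.int64(45)), (np.int64(89), np.int64(59), np.int64(47)), (np.int64(92), np.int64(63), np.int64(49)), (np.int64(95), np.int64(66), np.int64(49)), (np.int64(90), np.int64(54), np.int64(39)), (np.int64(87), np.int64(54), np.int64(39)), (np.int64(89), np.int64(56), np.int64(40)), (np.int64(96), np.int64(66), np.int64(54)), (np.int64(106), np.int64(77), np.int64(
[... 389 characters left out ...]
64(97), np.int64(65)), (np.int64(150), np.int64(101), np.int64(62)), (np.int64(153), np.int64(103), np.int64(68)), (np.int64(155), np.int64(105), np.int64(70)), (np.int64(147), np.int64(98), np.int64(64)), (np.int64(128), np.int64(86), np.int64(59)), (np.int64(111), np.int64(72), np.int64(46)), (np.int64(116), np.int64(73), np.int64(49)), (np.int64(119), np.int64(71), np.int64(49)), (np.int64(113), np.int64(70), np.int64(46)), (np.int64(119), np.int64(74), np.int64(53)), (np.int64(117), np.int64(73), np.int64(49)), (np.int64(119), np.int64(76), np.int64(53)), (np.int64(116), np.int64(72), np.int64(49)), (np.int64(115), np.int64(71), np.int64(46)), (np.int64(117), np.int64(72), np.int64(49))]
```

Horizontal drag is 2.1 N at a 7.5 N push, a ratio of about 0.28, so the shim is sliding along with the foot. Continuing.

Call:
drive_tool(
  moves=[
    {"x": -0.1, "y": -2, "z": 0, "rx": 0, "ry": 0, "rz": 0, "fingers": 1},
    {"x": -0.2, "y": -4, "z": 0, "rx": 0, "ry": 0, "rz": 0, "fingers": 1},
    {"x": -0.2, "y": -6, "z": 0, "rx": 0, "ry": 0, "rz": 0, "fingers": 1},
    {"x": -0.2, "y": -8, "z": 0, "rx": 0, "ry": 0, "rz": 0, "fingers": 1},
  ],
)

```text
time_s: 11.75
tool_pos: [0.5648, -0.0086, 0.1508]
tool_rot: [179.9, -0.1, -15.6]
force: [-1.4, -1.9, 5.6]
grip_width: 0.0238
grasp_force: 35.1
```

```bash
python3 -c "
from h import *
foot()"
```

```text
foot stones [25.3  0.2 25.3] rot [ 1.7988e+02 -1.5000e-01 -1.5570e+01] F [-1.4 -1.9  5.6] M [-0.86  0.31 -0.  ] t 11.75
```

Still sliding, with the foot's height unchanged.

Call:
drive_tool(
  moves=[
    {"x": 0, "y": -2, "z": 0, "rx": 0, "ry": 0, "rz": 0, "fingers": 1},
    {"x": 0, "y": -4, "z": 0, "rx": 0, "ry": 0, "rz": 0, "fingers": 1},
    {"x": 0, "y": -6, "z": 0, "rx": 0, "ry": 0, "rz": 0, "fingers": 1},
    {"x": 0, "y": -8, "z": 0, "rx": 0, "ry": 0, "rz": 0, "fingers": 1},
  ],
)

```text
time_s: 12.25
tool_pos: [0.5669, -0.0017, 0.1511]
tool_rot: [179.8, -0.2, -15.6]
force: [-1.3, -2.9, 6.6]
grip_width: 0.024
grasp_force: 35.2
```

Call:
drive_tool(
  moves=[
    {"x": 0, "y": -2, "z": -0.2, "rx": 0, "ry": 0, "rz": 0, "fingers": 1},
    {"x": 0, "y": -4, "z": -0.4, "rx": 0, "ry": 0, "rz": 0, "fingers": 1},
    {"x": -0.1, "y": -6, "z": -0.6, "rx": 0, "ry": 0, "rz": 0, "fingers": 1},
  ],
)

```text
time_s: 12.62
tool_pos: [0.5685, 0.0042, 0.1516]
tool_rot: [179.8, -0.2, -15.6]
force: [-0.7, -2.6, 6.8]
grip_width: 0.0241
grasp_force: 35.1
```

```bash
python3 -c "
from h import *
foot()"
```

```text
foot stones [12.2  0.4 26.1] rot [ 1.7982e+02 -1.7000e-01 -1.5600e+01] F [-0.7 -2.6  6.8] M [-1.21  0.42 -0.05] t 12.62
```

Call:
drive_tool(
  moves=[
    {"x": 0, "y": -2, "z": -0.3, "rx": 0, "ry": 0, "rz": 0, "fingers": 1},
    {"x": 0, "y": -4, "z": -0.5, "rx": 0, "ry": 0, "rz": 0, "fingers": 1},
    {"x": -0.1, "y": -6, "z": -0.7, "rx": 0, "ry": 0, "rz": 0, "fingers": 1},
  ],
)

```text
time_s: 13.0
tool_pos: [0.57, 0.0101, 0.1522]
tool_rot: [179.8, -0.2, -15.6]
force: [-0.6, -1.8, 5.0]
grip_width: 0.0234
grasp_force: 35.1
```

Call:
drive_tool(
  moves=[
    {"x": 0, "y": -2, "z": -0.2, "rx": 0, "ry": 0, "rz": 0, "fingers": 1},
    {"x": 0, "y": -4, "z": -0.4, "rx": 0, "ry": 0, "rz": 0, "fingers": 1},
    {"x": -0.1, "y": -6, "z": -0.6, "rx": 0, "ry": 0, "rz": 0, "fingers": 1},
  ],
)

```text
time_s: 13.38
tool_pos: [0.5714, 0.016, 0.1528]
tool_rot: [179.8, -0.1, -15.6]
force: [-0.5, -2.3, 5.5]
grip_width: 0.024
grasp_force: 35.1
```

```bash
python3 -c "
from h import *
foot()"
```

```text
foot stones [-0.1 -0.  27.2] rot [ 1.7984e+02 -1.5000e-01 -1.5590e+01] F [-0.5 -2.3  5.5] M [-1.11  0.37 -0.03] t 13.38
```

Call:
drive_tool(
  moves=[
    {"x": 0, "y": -2, "z": -0.2, "rx": 0, "ry": 0, "rz": 0, "fingers": 1},
    {"x": 0, "y": -4, "z": -0.4, "rx": 0, "ry": 0, "rz": 0, "fingers": 1},
    {"x": 0, "y": -6, "z": -0.6, "rx": 0, "ry": 0, "rz": 0, "fingers": 1},
  ],
)

```text
time_s: 13.75
tool_pos: [0.573, 0.0223, 0.1532]
tool_rot: [179.9, -0.1, -15.6]
force: [-0.9, -3.1, 6.3]
grip_width: 0.0237
grasp_force: 35.1
```

Call:
drive_tool(
  moves=[
    {"x": 0, "y": -2, "z": -0.2, "rx": 0, "ry": 0, "rz": 0, "fingers": 1},
    {"x": 0, "y": -4, "z": -0.4, "rx": 0, "ry": 0, "rz": 0, "fingers": 1},
    {"x": 0, "y": -6, "z": -0.6, "rx": 0, "ry": 0, "rz": 0, "fingers": 1},
  ],
)

```text
time_s: 14.12
tool_pos: [0.5745, 0.0282, 0.1536]
tool_rot: [179.9, -0.1, -15.6]
force: [-0.6, -2.9, 5.5]
grip_width: 0.0237
grasp_force: 35.1
```

```bash
python3 -c "
from h import *
foot()"
```

```text
foot stones [-12.7  -0.5  28.1] rot [ 1.7988e+02 -1.1000e-01 -1.5580e+01] F [-0.6 -2.9  5.5] M [-1.07  0.31  0.05] t 14.12
```

Call:
drive_tool(
  moves=[
    {"x": 0.1, "y": -2, "z": -0.1, "rx": 0, "ry": 0, "rz": 0, "fingers": 1},
    {"x": 0.2, "y": -4, "z": -0.2, "rx": 0, "ry": 0, "rz": 0, "fingers": 1},
    {"x": 0.3, "y": -6, "z": -0.3, "rx": 0, "ry": 0, "rz": 0, "fingers": 1},
  ],
)

```text
time_s: 14.5
tool_pos: [0.5763, 0.0336, 0.154]
tool_rot: [179.9, -0.1, -15.6]
force: [-1.2, -3.3, 6.3]
grip_width: 0.0241
grasp_force: 35.2
```

Call:
drive_tool(
  moves=[
    {"x": 0, "y": -2, "z": -0.1, "rx": 0, "ry": 0, "rz": 0, "fingers": 1},
    {"x": 0, "y": -4, "z": -0.2, "rx": 0, "ry": 0, "rz": 0, "fingers": 1},
    {"x": 0, "y": -6, "z": -0.3, "rx": 0, "ry": 0, "rz": 0, "fingers": 1},
  ],
)

```text
time_s: 14.88
tool_pos: [0.578, 0.041, 0.1539]
tool_rot: [180.0, -0.1, -15.5]
force: [0.7, -0.3, 3.7]
grip_width: 0.0239
grasp_force: 35.0
```

```bash
python3 -c "
from h import *
foot()"
```

```text
foot stones [-26.3  -0.6  28.3] rot [ 1.800e+02 -8.000e-02 -1.555e+01] F [ 0.7 -0.3  3.7] M [-0.42  0.04 -0.03] t 14.88
```

Call:
drive_tool(
  moves=[
    {"x": 0.1, "y": -2, "z": 0.2, "rx": 0, "ry": 0, "rz": 0, "fingers": 1},
    {"x": 0.2, "y": -4, "z": 0.4, "rx": 0, "ry": 0, "rz": 0, "fingers": 1},
    {"x": 0.3, "y": -6, "z": 0.6, "rx": 0, "ry": 0, "rz": 0, "fingers": 1},
  ],
)

```text
time_s: 15.25
tool_pos: [0.5795, 0.0467, 0.1531]
tool_rot: [180.0, -0.0, -15.5]
force: [-0.2, -0.8, 6.2]
grip_width: 0.0239
grasp_force: 35.1
```

```bash
python3 -c "
from h import *
foot()"
```

```text
foot stones [-32.   -0.8  27.6] rot [ 1.7996e+02 -3.0000e-02 -1.5540e+01] F [-0.2 -0.8  6.2] M [-0.71  0.23  0.02] t 15.25
```

Call:
drive_tool(
  moves=[
    {"x": 0.2, "y": -2, "z": 0.2, "rx": 0, "ry": 0, "rz": 0, "fingers": 1},
    {"x": 0.4, "y": -4, "z": 0.4, "rx": 0, "ry": 0, "rz": 0, "fingers": 1},
    {"x": 0.6, "y": -6, "z": 0.5, "rx": 0, "ry": 0, "rz": 0, "fingers": 1},
  ],
)

```text
time_s: 15.62
tool_pos: [0.5817, 0.0521, 0.1527]
tool_rot: [179.9, -0.0, -15.5]
force: [0.5, -2.1, 6.7]
grip_width: 0.024
grasp_force: 35.1
```

Call:
drive_tool(
  moves=[
    {"x": 0.1, "y": -2, "z": 0.2, "rx": 0, "ry": 0, "rz": 0, "fingers": 1},
    {"x": 0.1, "y": -4, "z": 0.4, "rx": 0, "ry": 0, "rz": 0, "fingers": 1},
    {"x": 0.1, "y": -6, "z": 0.6, "rx": 0, "ry": 0, "rz": 0, "fingers": 1},
  ],
)

```text
time_s: 16.0
tool_pos: [0.5835, 0.0576, 0.1524]
tool_rot: [179.9, -0.1, -15.6]
force: [-1.1, -2.0, 7.3]
grip_width: 0.0236
grasp_force: 35.1
```

```bash
python3 -c "
from h import *
foot()"
```

```text
foot stones [-43.5   0.2  26.8] rot [ 1.7993e+02 -6.0000e-02 -1.5550e+01] F [-1.1 -2.   7.3] M [-0.96  0.31  0.02] t 16.0
```

Call:
drive_tool(
  moves=[
    {"x": 0, "y": -2, "z": 0, "rx": 0, "ry": 0, "rz": 0, "fingers": 1},
    {"x": 0, "y": -4, "z": 0.1, "rx": 0, "ry": 0, "rz": 0, "fingers": 1},
    {"x": 0, "y": -6, "z": 0.1, "rx": 0, "ry": 0, "rz": 0, "fingers": 1},
  ],
)

```text
time_s: 16.38
tool_pos: [0.5851, 0.0633, 0.1522]
tool_rot: [179.9, -0.1, -15.6]
force: [-0.3, -2.3, 6.8]
grip_width: 0.0236
grasp_force: 35.1
```

Call:
drive_tool(
  moves=[
    {"x": 0, "y": -2, "z": 0.1, "rx": 0, "ry": 0, "rz": 0, "fingers": 1},
    {"x": 0, "y": -4, "z": 0.2, "rx": 0, "ry": 0, "rz": 0, "fingers": 1},
    {"x": 0, "y": -6, "z": 0.4, "rx": 0, "ry": 0, "rz": 0, "fingers": 1},
  ],
)

```text
time_s: 16.75
tool_pos: [0.5867, 0.0692, 0.1518]
tool_rot: [179.9, -0.1, -15.6]
force: [0.2, -2.8, 6.0]
grip_width: 0.0238
grasp_force: 35.1
```

```bash
python3 -c "
from h import *
foot()"
```

```text
foot stones [-55.6   0.2  26.3] rot [ 1.7993e+02 -6.0000e-02 -1.5560e+01] F [ 0.2 -2.8  6. ] M [-0.86  0.33 -0.04] t 16.75
```

Call:
drive_tool(
  moves=[
    {"x": 0, "y": -2, "z": 0.1, "rx": 0, "ry": 0, "rz": 0, "fingers": 1},
    {"x": 0, "y": -4, "z": 0.2, "rx": 0, "ry": 0, "rz": 0, "fingers": 1},
    {"x": 0, "y": -6, "z": 0.4, "rx": 0, "ry": 0, "rz": 0, "fingers": 1},
  ],
)

```text
time_s: 17.12
tool_pos: [0.5884, 0.075, 0.1515]
tool_rot: [179.9, -0.1, -15.6]
force: [-0.1, -3.2, 7.5]
grip_width: 0.0238
grasp_force: 35.1
```

Call:
drive_tool(
  moves=[
    {"x": 0, "y": -2, "z": 0.1, "rx": 0, "ry": 0, "rz": 0, "fingers": 1},
    {"x": 0, "y": -4, "z": 0.2, "rx": 0, "ry": 0, "rz": 0, "fingers": 1},
    {"x": 0, "y": -6, "z": 0.3, "rx": 0, "ry": 0, "rz": 0, "fingers": 1},
  ],
)

```text
time_s: 17.5
tool_pos: [0.59, 0.0807, 0.1512]
tool_rot: [179.9, -0.1, -15.6]
force: [0.2, -2.4, 6.7]
grip_width: 0.0239
grasp_force: 35.1
```

```bash
python3 -c "
from h import *
foot()"
```

```text
foot stones [-67.6   0.2  25.7] rot [ 1.7993e+02 -6.0000e-02 -1.5550e+01] F [ 0.2 -2.4  6.7] M [-0.88  0.33 -0.01] t 17.5
```

Call:
drive_tool(
  moves=[
    {"x": 0, "y": -2, "z": 0, "rx": 0, "ry": 0, "rz": 0, "fingers": 1},
    {"x": 0, "y": -4, "z": 0.1, "rx": 0, "ry": 0, "rz": 0, "fingers": 1},
    {"x": 0, "y": -6, "z": 0.2, "rx": 0, "ry": 0, "rz": 0, "fingers": 1},
    {"x": 0, "y": -8, "z": 0.2, "rx": 0, "ry": 0, "rz": 0, "fingers": 1},
    {"x": 0, "y": -10, "z": 0.2, "rx": 0, "ry": 0, "rz": 0, "fingers": 1},
  ],
)

```text
time_s: 18.12
tool_pos: [0.5926, 0.0904, 0.1508]
tool_rot: [179.9, -0.0, -15.6]
force: [0.4, -2.9, 6.6]
grip_width: 0.024
grasp_force: 35.1
```

Call:
drive_tool(
  moves=[
    {"x": 0, "y": -2, "z": 0, "rx": 0, "ry": 0, "rz": 0, "fingers": 1},
    {"x": 0, "y": -4, "z": 0, "rx": 0, "ry": 0, "rz": 0, "fingers": 1},
    {"x": 0, "y": -6, "z": 0, "rx": 0, "ry": 0, "rz": 0, "fingers": 1},
    {"x": 0, "y": -8, "z": 0, "rx": 0, "ry": 0, "rz": 0, "fingers": 1},
  ],
)

```text
time_s: 18.62
tool_pos: [0.5947, 0.0978, 0.1508]
tool_rot: [179.9, -0.0, -15.6]
force: [-0.2, -2.8, 6.7]
grip_width: 0.0237
grasp_force: 35.1
```

```bash
python3 -c "
from h import *
foot()"
```

```text
foot stones [-85.2   0.   25.3] rot [ 1.7991e+02 -4.0000e-02 -1.5560e+01] F [-0.2 -2.8  6.7] M [-1.    0.33  0.04] t 18.62
```

Call:
drive_tool(
  moves=[
    {"x": 0, "y": -2, "z": 0, "rx": 0, "ry": 0, "rz": 0, "fingers": 1},
    {"x": 0, "y": -4, "z": 0, "rx": 0, "ry": 0, "rz": 0, "fingers": 1},
    {"x": 0, "y": -6, "z": 0, "rx": 0, "ry": 0, "rz": 0, "fingers": 1},
    {"x": 0, "y": -8, "z": 0, "rx": 0, "ry": 0, "rz": 0, "fingers": 1},
    {"x": 0, "y": -10, "z": 0, "rx": 0, "ry": 0, "rz": 0, "fingers": 1},
    {"x": 0, "y": -12, "z": 0, "rx": 0, "ry": 0, "rz": 0, "fingers": 1},
    {"x": 0, "y": -14, "z": 0, "rx": 0, "ry": 0, "rz": 0, "fingers": 1},
    {"x": 0, "y": -16, "z": 0, "rx": 0, "ry": 0, "rz": 0, "fingers": 1},
  ],
)

```text
time_s: 19.62
tool_pos: [0.5989, 0.1132, 0.1508]
tool_rot: [179.9, -0.0, -15.6]
force: [-0.9, -3.4, 7.4]
grip_width: 0.0238
grasp_force: 35.1
```

Call:
drive_tool(
  moves=[
    {"x": 0, "y": -2, "z": 0, "rx": 0, "ry": 0, "rz": 0, "fingers": 1},
    {"x": 0, "y": -4, "z": 0, "rx": 0, "ry": 0, "rz": 0, "fingers": 1},
    {"x": 0, "y": -6, "z": 0, "rx": 0, "ry": 0, "rz": 0, "fingers": 1},
    {"x": 0, "y": -8, "z": 0, "rx": 0, "ry": 0, "rz": 0, "fingers": 1},
    {"x": 0, "y": -10, "z": 0, "rx": 0, "ry": 0, "rz": 0, "fingers": 1},
    {"x": 0, "y": -12, "z": 0, "rx": 0, "ry": 0, "rz": 0, "fingers": 1},
    {"x": 0, "y": -14, "z": 0, "rx": 0, "ry": 0, "rz": 0, "fingers": 1},
    {"x": 0, "y": -16, "z": 0, "rx": 0, "ry": 0, "rz": 0, "fingers": 1},
    {"x": 0, "y": -18, "z": 0, "rx": 0, "ry": 0, "rz": 0, "fingers": 1},
    {"x": 0, "y": -20, "z": 0, "rx": 0, "ry": 0, "rz": 0, "fingers": 1},
    {"x": 0, "y": -20, "z": 0, "rx": 0, "ry": 0, "rz": 0, "fingers": 1},
  ],
)

```text
time_s: 21.0
tool_pos: [0.6043, 0.1328, 0.1508]
tool_rot: [179.9, -0.0, -15.5]
force: [-0.0, -1.4, 6.0]
grip_width: 0.0237
grasp_force: 35.1
```

```bash
python3 -c "
from h import *
foot()"
```

```text
foot stones [-121.6   -0.2   25.3] rot [ 1.7993e+02 -4.0000e-02 -1.5540e+01] F [-0.  -1.4  6. ] M [-0.88  0.29  0.04] t 21.0
```

Call:
drive_tool(
  moves=[
    {"x": 0, "y": 0, "z": -3, "rx": 0, "ry": 0, "rz": 0, "fingers": 1},
    {"x": 0, "y": 0, "z": -10, "rx": 0, "ry": 0, "rz": 0, "fingers": 1},
    {"x": 0, "y": 0, "z": -40, "rx": 0, "ry": 0, "rz": 0, "fingers": 1},
    {"x": 0, "y": 0, "z": -80, "rx": 0, "ry": 0, "rz": 0, "fingers": 1},
    {"x": 0, "y": 0, "z": -120, "rx": 0, "ry": 0, "rz": 0, "fingers": 1},
    {"x": 0, "y": 0, "z": -160, "rx": 0, "ry": 0, "rz": 0, "fingers": 1},
    {"x": 0, "y": 0, "z": -180, "rx": 0, "ry": 0, "rz": 0, "fingers": 1},
    {"x": 0, "y": 0, "z": -180, "rx": 0, "ry": 0, "rz": 0, "fingers": 1},
  ],
)

```text
time_s: 22.0
tool_pos: [0.6045, 0.1342, 0.3317]
tool_rot: [-179.9, -0.1, -15.5]
force: [-0.2, -0.4, -2.5]
grip_width: 0.024
grasp_force: 35.0
```

Run:
```python
from h import *
foot()
for n in("wrist","side","top"):
    c=vision.read_camera(n); im=c["image"].astype(int)
    m=((im[...,2]-im[...,0])>-12)&(im.sum(2)>250)
    pj,bk=(fproj,fback) if n=="wrist" else (proj,back)
    R=Ro.from_euler('z',S[2],degrees=True).as_matrix()
    q=np.array([pj(c,R@(np.array(X)/1000)+[S[0],S[1],0]) for X in[(-185,-60,22),(-185,60,22),(-75,-60,22),(-75,60,22)]])
    hull=np.zeros(m.shape,np.uint8);cv2.fillConvexPoly(hull,cv2.convexHull(q.astype(np.int32)),1)
    v,u=np.nonzero(m&(hull>0)); print(n,len(u))
    if len(u): L=loc(bk(c,np.c_[u,v],.026),S); print(L.min(0),L.max(0),L.mean(0))
rel([.4881,-.3607,.3296],-15.09)
```

```text
foot stones [-1.234e+02 -1.000e-01  2.060e+02] rot [-1.799e+02 -1.200e-01 -1.550e+01] F [-0.2 -0.4 -2.5] M [ 0.03 -0.    0.02] t 22.0
wrist 141
[-114.1   -6.4   26. ] [-92.6   7.4  26. ] [-103.46453901    0.45531915   26.        ]
side 68
[-144.7   -6.5   26. ] [-93.   10.5  26. ] [-120.77941176    1.35441176   26.        ]
top 69
[-131.4   -8.    26. ] [-92.1   8.7  26. ] [-109.72173913    1.08115942   26.        ]
shift [ 21.1 506.8  -0.6] rv [ 0.0012  0.0026 -0.0076] now [0.6034 0.1333 0.3285] [ 1.7993e+02  1.5000e-01 -1.5520e+01] F [-0.8  0.5 -2.2] t 22.15
```

All three cameras put the shim at x from −144 to −92 on the ledge, so it is clear of the gap's mouth. Returning the rod.

Call:
drive_tool(
  moves=[
    {"x": 1, "y": 30, "z": 0, "rx": 0, "ry": 0, "rz": 0, "fingers": 1},
    {"x": 3, "y": 75, "z": 0, "rx": 0, "ry": 0, "rz": 0, "fingers": 1},
    {"x": 5, "y": 120, "z": 0, "rx": 0, "ry": 0, "rz": 0, "fingers": 1},
    {"x": 7, "y": 165, "z": 0, "rx": 0, "ry": 0, "rz": 0, "fingers": 1},
    {"x": 9, "y": 210, "z": 0, "rx": 0, "ry": 0, "rz": 0, "fingers": 1},
    {"x": 11, "y": 255, "z": 0, "rx": 0, "ry": 0, "rz": 0, "fingers": 1},
    {"x": 13, "y": 300, "z": 0, "rx": 0, "ry": 0, "rz": 0, "fingers": 1},
    {"x": 15, "y": 345, "z": 0, "rx": 0, "ry": 0, "rz": -0.003, "fingers": 1},
    {"x": 17, "y": 390, "z": 0, "rx": 0, "ry": 0, "rz": -0.005, "fingers": 1},
    {"x": 19, "y": 435, "z": 0, "rx": 0, "ry": 0, "rz": -0.007, "fingers": 1},
    {"x": 21, "y": 475, "z": 0, "rx": 0, "ry": 0, "rz": -0.007, "fingers": 1},
    {"x": 21, "y": 500, "z": 0, "rx": 0, "ry": 0, "rz": -0.007, "fingers": 1},
    {"x": 21, "y": 507, "z": 0, "rx": 0, "ry": 0, "rz": -0.007, "fingers": 1},
    {"x": 21, "y": 507, "z": 0, "rx": 0, "ry": 0, "rz": -0.007, "fingers": 1},
    {"x": 21, "y": 507, "z": 0, "rx": 0, "ry": 0, "rz": -0.007, "fingers": 1},
    {"x": 21, "y": 507, "z": 0, "rx": 0, "ry": 0, "rz": -0.007, "fingers": 1},
  ],
)

```text
time_s: 24.15
tool_pos: [0.4892, -0.3593, 0.3306]
tool_rot: [-180.0, -0.0, -15.0]
force: [0.7, 0.1, -2.4]
grip_width: 0.0237
grasp_force: 35.0
```

Run:
```python
from h import *
rel([.4881,-.3607,.1496],-15.09)
```

```text
shift [ -0.8   1.6 181. ] rv [-0.0002 -0.0004  0.0014] now [ 0.4892 -0.3593  0.3306] [-1.7999e+02 -2.0000e-02 -1.5010e+01] F [ 0.7  0.1 -2.4] t 24.15
```

Call:
drive_tool(
  moves=[
    {"x": -0.8, "y": 3, "z": 20, "rx": 0, "ry": 0, "rz": 0, "fingers": 1},
    {"x": -0.8, "y": 3, "z": 55, "rx": 0, "ry": 0, "rz": 0, "fingers": 1},
    {"x": -0.8, "y": 3, "z": 90, "rx": 0, "ry": 0, "rz": 0, "fingers": 1},
    {"x": -0.8, "y": 3, "z": 125, "rx": 0, "ry": 0, "rz": 0, "fingers": 1},
    {"x": -0.8, "y": 3, "z": 150, "rx": 0, "ry": 0, "rz": 0, "fingers": 1},
    {"x": -0.8, "y": 3, "z": 162, "rx": 0, "ry": 0, "rz": 0, "fingers": 1},
    {"x": -0.8, "y": 3, "z": 166, "rx": 0, "ry": 0, "rz": 0, "fingers": 1},
    {"x": -0.8, "y": 3, "z": 166, "rx": 0, "ry": 0, "rz": 0, "fingers": 1},
    {"x": -0.8, "y": 3, "z": 166, "rx": 0, "ry": 0, "rz": 0, "fingers": 1},
  ],
)

```text
time_s: 25.28
tool_pos: [0.4876, -0.3638, 0.1656]
tool_rot: [180.0, -0.1, -15.1]
force: [0.7, 0.5, -3.1]
grip_width: 0.0239
grasp_force: 35.0
```

Run:
```python
from h import *
rel([.4876,-.3626,.1496],-15.09)
c=vision.read_camera("wrist")
import pickle;pickle.dump(c,open("w7.pkl","wb"))
save(cv2.resize(c["image"][80:260,210:430],None,fx=3.6,fy=3.3,interpolation=cv2.INTER_CUBIC)[:600],"w7.png")
```

```text
shift [-0.3 -1.2 16. ] rv [ 0.0009 -0.0019 -0.0008] now [ 0.4876 -0.3638  0.1656] [ 1.7995e+02 -1.1000e-01 -1.5140e+01] F [ 0.7  0.5 -3.1] t 25.275
```

Call:
drive_tool(
  moves=[
    {"x": 0, "y": -1, "z": 3, "rx": 0, "ry": 0, "rz": 0, "fingers": 1},
    {"x": 0, "y": -1, "z": 6, "rx": 0, "ry": 0, "rz": 0, "fingers": 1},
    {"x": 0, "y": -1, "z": 8, "rx": 0, "ry": 0, "rz": 0, "fingers": 1},
    {"x": 0, "y": -1, "z": 8, "rx": 0, "ry": 0, "rz": 0, "fingers": 1},
  ],
)

```text
time_s: 25.82
tool_pos: [0.487, -0.3624, 0.156]
tool_rot: [-180.0, 0.0, -15.1]
force: [-0.2, 0.5, -2.0]
grip_width: 0.0234
grasp_force: 35.0
```

Call:
drive_tool(
  moves=[
    {"x": 0, "y": 0, "z": 3, "rx": 0, "ry": 0, "rz": 0, "fingers": 1},
    {"x": 0, "y": 0, "z": 5, "rx": 0, "ry": 0, "rz": 0, "fingers": 1},
    {"x": 0, "y": 0, "z": 6, "rx": 0, "ry": 0, "rz": 0, "fingers": 1},
    {"x": 0, "y": 0, "z": 6, "rx": 0, "ry": 0, "rz": 0, "fingers": 1},
  ],
)

```text
time_s: 26.32
tool_pos: [0.4872, -0.3624, 0.1503]
tool_rot: [180.0, 0.0, -15.1]
force: [-0.4, -1.1, -1.7]
grip_width: 0.0242
grasp_force: 35.0
```

Call:
drive_tool(
  moves=[
    {"x": 0, "y": 0, "z": 0.5, "rx": 0, "ry": 0, "rz": 0, "fingers": 1},
    {"x": 0, "y": 0, "z": 0.9, "rx": 0, "ry": 0, "rz": 0, "fingers": 1},
    {"x": 0, "y": 0, "z": 0.9, "rx": 0, "ry": 0, "rz": 0, "fingers": 1},
  ],
)

```text
time_s: 26.7
tool_pos: [0.4873, -0.3625, 0.1496]
tool_rot: [180.0, -0.0, -15.1]
force: [-0.2, 0.2, -1.1]
grip_width: 0.0236
grasp_force: 35.0
```

Back at the original height. Release gently, then lift away.

Call:
drive_tool(
  moves=[
    {"x": 0, "y": 0, "z": 0.2, "rx": 0, "ry": 0, "rz": 0, "fingers": 0.3},
    {"x": 0, "y": 0, "z": 0.2, "rx": 0, "ry": 0, "rz": 0, "fingers": 0},
    {"x": 0, "y": 0, "z": 0.2, "rx": 0, "ry": 0, "rz": 0, "fingers": -0.5},
    {"x": 0, "y": 0, "z": 0.2, "rx": 0, "ry": 0, "rz": 0, "fingers": -1},
    {"x": 0, "y": 0, "z": 0.2, "rx": 0, "ry": 0, "rz": 0, "fingers": -1},
    {"x": 0, "y": 0, "z": 0.2, "rx": 0, "ry": 0, "rz": 0, "fingers": -1},
    {"x": 0, "y": 0, "z": 0.2, "rx": 0, "ry": 0, "rz": 0, "fingers": -1},
    {"x": 0, "y": 0, "z": 0.2, "rx": 0, "ry": 0, "rz": 0, "fingers": -1},
  ],
)

```text
time_s: 27.7
tool_pos: [0.4872, -0.3624, 0.1492]
tool_rot: [180.0, 0.0, -15.1]
force: [-0.6, -0.0, -0.9]
grip_width: 0.0854
grasp_force: 0.0
```

Call:
drive_tool(
  moves=[
    {"x": 0, "y": 0, "z": -10, "rx": 0, "ry": 0, "rz": 0, "fingers": -1},
    {"x": 0, "y": 0, "z": -40, "rx": 0, "ry": 0, "rz": 0, "fingers": -1},
    {"x": 0, "y": 0, "z": -90, "rx": 0, "ry": 0, "rz": 0, "fingers": -1},
    {"x": 0, "y": 0, "z": -130, "rx": 0, "ry": 0, "rz": 0, "fingers": -1},
    {"x": 0, "y": 0, "z": -150, "rx": 0, "ry": 0, "rz": 0, "fingers": -1},
    {"x": 0, "y": 0, "z": -150, "rx": 0, "ry": 0, "rz": 0, "fingers": -1},
    {"x": 0, "y": 0, "z": -150, "rx": 0, "ry": 0, "rz": 0, "fingers": -1},
  ],
)

```text
time_s: 28.58
tool_pos: [0.4868, -0.3622, 0.2983]
tool_rot: [-180.0, 0.1, -15.1]
force: [0.0, -0.9, -0.0]
grip_width: 0.0874
grasp_force: 0.0
```

Run:
```python
from h import *
foot()
w=vision.read_camera("wrist")["image"];s=vision.read_camera("side")["image"]
a=cv2.resize(w[80:230,230:380],(400,400),interpolation=cv2.INTER_CUBIC)
b=cv2.resize(s[110:270,220:380],(400,400),interpolation=cv2.INTER_CUBIC)
save(np.hstack([a,b]),"end.png")
```

```text
foot stones [386.5  20.4 172.7] rot [-1.7998e+02  8.0000e-02 -1.5140e+01] F [ 0.  -0.9 -0. ] M [ 0.06  0.03 -0.02] t 28.57
```

View pics/end.png

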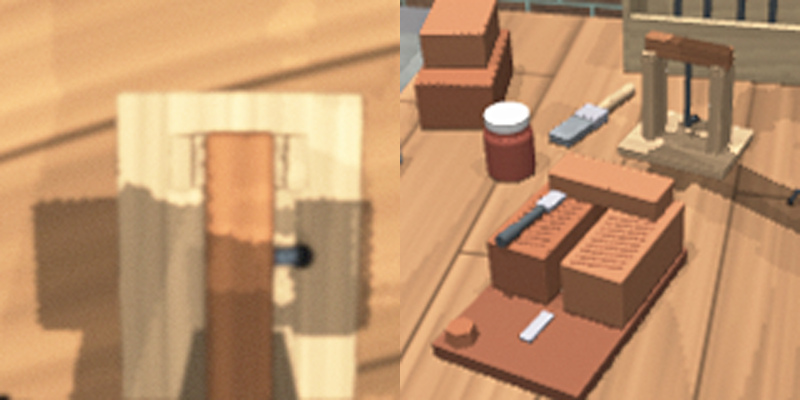

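The rod hangs in its rest between the cheeks (handle at columns 205–272, foot at (298,256)). The shim lies flat on the open ledge at (537,326), clear of the gap, and the other things are where they were.

```bash
python3 -c "
from cell import workorder
print(workorder.sign_off())"
```

```text
the job is handed in; nothing more can be done
None
```

The shim lies flat on the open ledge about 17 mm clear of the gap, the rod is back in its rest and released, and I handed the job in at about 28.6 s; rod push readings stayed under 10 N.

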